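# Find and seat the rocking trivet tile

## Task

One of the four terracotta tiles in the steel landing trivet rocks, because its clip is not pressed in. Going from the robot's left to its right, press all four tiles one after another with a fingertip to find it, then press the rocking tile home, level and flush with the frame like the others, and finish with the fingertip still pressing on that tile. Do not lift a tile out of its recess, and leave everything else on the worktop where it is.

Things in the scene. Friction and masses are not known exactly. Their poses are not given: they have to be found in the camera images.
- trivet: steel landing trivet fixed to the worktop, 100 (x) x 352 (y) x 20 high mm; origin at the centre of its underside, y along the row of tiles (to the robot's left), z up. Four square recesses 66.5 mm wide, centres at x = 0, y = 126, 42, -42, -126 mm; in each a ledge round the edge at z = 10 mm carries the seated tile, whose top is then flush with the frame at z = 20 mm.
- tile_1: terracotta tile, the leftmost as seen from the robot (greatest y); 64 x 64 x 10 mm, about 90 g, loose in its recess with about 1 mm of play; origin at the centre of its underside, z up to its top face (10 mm above). Any one of the four may be the rocking one: an unpressed round clip, 16 mm across, under its middle holds it about 5 mm above its seat
- tile_2: terracotta tile, second from the left; 64 x 64 x 10 mm, about 90 g, loose in its recess with about 1 mm of play; origin at the centre of its underside, z up to its top face (10 mm above). Pressed lightly near an edge, a rocking tile tips up to 9 degrees (that edge down to the ledge, the opposite one up); a seated tile stays still
- tile_3: terracotta tile, third from the left; 64 x 64 x 10 mm, about 90 g, loose in its recess with about 1 mm of play; origin at the centre of its underside, z up to its top face (10 mm above). About 7 N straight down on the middle of a rocking tile slides its clip in, and it stays in; a press of 3 N does not
- tile_4: terracotta tile, the rightmost (least y); 64 x 64 x 10 mm, about 90 g, loose in its recess with about 1 mm of play; origin at the centre of its underside, z up to its top face (10 mm above). Clips are hidden below the tiles; three of the four are already pressed in
- crumb_tray_lip (a point): black grip lip of the half-open crumb tray of the stainless pizza oven (fixed, 400 deep x 360 wide x 250 mm high, at the left of the worktop), about 60 mm up in front of the oven, the point at the middle of the lip's top; the tray would slide if knocked; leave alone
- scraper: black plastic dough scraper lying flat, 110 x 125 x 16 mm, origin at its underside; behind the trivet; leave alone
- jar: amber glass jar with dark twist cap, 54 mm across, 85 mm tall, origin at the centre of its underside; behind the trivet; leave alone
- mug: blue enamel mug, 82 mm across, 85 mm tall, origin at the centre of its underside; behind the trivet; leave alone
- ladle: aluminium ladle lying at the right of the trivet, 300 mm long along its own x, bowl 84 mm across and 32 mm high at +x, origin about the middle of its length at the worktop; leave alone
- pinch_bowl: small white salt bowl, 72 mm across, 32 mm tall, origin at the centre of its underside; left of the trivet; leave alone
Not all that is in view belongs to the job. What is shaped like the tile_3 but red is not meant.

How it is judged:
By the outcome, as a careful person would: the job done as asked, in the order asked, and still so for the second after the job is handed in, while the arm keeps its last pose, push and grip.
It also fails if it takes over 56 s, if anything falls off the work surface, if the arm or the gripper's body presses on something with over 40 N, if the wrist force passes 120 N, or if a joint passes its speed limit or range.

## Robot

A 6-joint arm with a two-finger parallel gripper is mounted at the origin on the work surface. World frame = base frame: x ahead of the robot, y to its left, z up, the work surface at z = 0. Lengths are in m, angles in degrees, forces in N, time in s.
With the tool pointing down it reaches from about 0.375 to 0.9 m from the base axis. Payload 3.1 kg.
Tool frame: the origin (TCP) lies where the fingers leave the gripper's body, on its centre line; the fingertips stand bot.tips_ahead ahead of it and the grasp point (between the pads) lies 51 mm ahead of it (bot.tips_ahead is the distance from the TCP to the fingertips, in m); z points along the fingers, x is the direction in which the jaws open and shut, and the axes are right-handed (so a half turn about z gives the same grasp; the last joint's range is limited). The gripper opens to 87 mm and grips with 3 to 60 N. Pads are 19 mm wide; open, the fingers measure 117 mm over their backs; the gripper's body (75 mm by 190 mm) begins 51 mm behind the grasp point.
Start: joints at [-79.956, 30.224, 82.088, -0, 67.689, -10.227], TCP at [0.217, -0.586, 0.292] pointing down, gripper open.
Joint ranges: [-176.69, 176.69], [-43.24, 126.21], [12.49, 139.97], [-82, 262], [0, 151.66], [-163.58, 163.58]. Speed limits (degrees/s): [159.86, 159.86, 180, 180, 180, 180].

## Interface

Orientations are given as a 3x3 rotation matrix whose columns are the frame's x, y, z axes.
In Python, from rig import bot, vision, nets gives the robot as it stands.
- The arm moves only by the tool play_rows, never from a script. Its argument "series" is a list of rows, each an object of numbers: "tx", "ty", "tz": the shift along the world's x, y, z as a fraction of full scale; "turn": the turn about the world's z as a fraction of full scale. A call has 1 to 10 rows; each row shifts and turns the commanded pose from where the row before left it; what a row does not reach is not made up. Full scale, the value 1, is 0.8 m for a shift and 60 degrees for a turn. A row lasts 1/10 s, in which the tool goes at most 50 mm and 8.59 degrees, less where a joint would pass 70% of its speed; a pose out of reach is approached as far as the arm can. A call with a number of a shift or a turn outside -1 to 1 is refused whole. A call with a gripper value outside its range is refused whole. "gripper" is the opening, from 0 (shut) to 1 (fully open), set as the call begins (left out, the last holds). The fingers move at their own pace and stop on an object; the grip force is fixed at half the most. Time passes only in rows, so rows that do not move let the fingers close. It gives the time, the measured TCP pose, the force and the opening at its end, in the units of the state.
- bot.read_state(): the state, without advancing time (a new reading comes with each control period).
- vision.capture(name): name is "scene" or "top"; returns a dict with "pixels" (480x640x3 uint8, blue, green, red), "fx", "fy", "cx", "cy" (pixels), "extrinsics" (4x4, takes a point from camera to world coordinates). Camera axes: x right, y down, z forward; pixel columns grow to the right and rows downward; lengths in m; the calibration is good to about 2 mm. A picture is of the moment at which its call begins. There is no depth.
- bot.hand_in(): hands the job in, once; it reports no verdict.
Trained networks look in a picture, given as the dict that the camera call returned (one of the last four; its "shot" number tells which), for a name from the list of things; names that differ only in an ending like _2 or _b are one class to them, and where a whole thing is asked for, a point or a joint stands for the part that bears it (a point fixed in the world has none). Each returns a list of dicts, best first, with "confidence" (0 to 1); they miss things now and then, are a little off and sometimes report something else, mostly with a low value. They report only what shows in the picture. A call takes as long as a camera call. They do not tell look-alikes from the thing itself.
- nets.look_for(picture, query): "at" ([column, row] as shares, 0 to 1, of the picture: columns of its width, rows of its height, amid what is visible of it).
- nets.masks_of(picture, query): "region" (480x640 bool, what is visible of it) and "at" ([column, row] as shares, 0 to 1, of the picture: columns of its width, rows of its height, amid what is visible of it).
The state is a dict: "time_s": time; "joint_positions": joint angles; "qvel": joint speeds; "tau": joint torques, N m; "position": TCP position; "tcp_rot": TCP orientation; "force": force on the tool from outside, world axes, zero at the start; "moment": the same for the moment, N m; "opening": opening from 0.0 (shut) to 1.0 (fully open).
Only numpy, scipy, OpenCV 4.12 (cv2) and the standard library are available. Lean on these libraries where they do the work, as an engineer would, in place of code of your own. Each camera call takes 0.05 s, during which the arm holds its last target.

## Working session

There is one attempt and no reset: what is moved stays moved. The work goes in short steps, Python scripts to look and compute and a tool call to move; the robot and the scene stay as the last step left them, time stands still between calls to the robot, and variables do not carry over. Pictures are saved under pics/ and viewed, and the job is handed in when it is done.

Besides the shell and the picture viewer there is one more tool, called after "Emit:" by a JSON object that holds its "op" and its "data", one argument or row to a line. play_rows: Moves the arm, as the interface text tells. Shift numbers are shares of 0.8 m and turn numbers shares of 60 degrees, none past 1 either way. Its arguments: {"type":"object","properties":{"series":{"type":"array"},"gripper":{"type":"number"}},"required":["series"]}

```bash
ls; mkdir -p pics; python3 - <<'E'
from rig import bot, vision, nets
import cv2
print(bot.tips_ahead)
s=bot.read_state(); print(s)
for n in("scene","top"):
    p=vision.capture(n); cv2.imwrite(f"pics/{n}0.png",p["pixels"])
    print(n,p["fx"],p["fy"],p["cx"],p["cy"],p["extrinsics"])
    for q in("trivet","tile_1"):
        print(q,[(round(d["confidence"],2),round(d["at"][0]*640),round(d["at"][1]*480)) for d in nets.look_for(p,q)])
E
```

```text
pics
0.0697
{'time_s': 0.0, 'joint_positions': array([-7.99573292e+01,  3.02786857e+01,  8.21557772e+01, -8.60326888e-04,
        6.76907039e+01, -1.02250287e+01]), 'qvel': array([-0.04637439,  0.05593581,  0.0281296 , -0.1572487 ,  0.00991518,
        0.04275125]), 'tau': array([ 1.23270063e-03, -4.40031374e+01, -1.76589650e+01,  6.32695528e-02,
        5.81154681e-02, -1.74234256e-04]), 'position': array([ 0.21644822, -0.585699  ,  0.29127787]), 'tcp_rot': array([[ 3.46411798e-01, -9.38082465e-01, -3.94627641e-04],
       [-9.38080079e-01, -3.46411821e-01,  2.14867684e-03],
       [-2.15233975e-03, -3.74134679e-04, -9.99997614e-01]]), 'force': array([-0.76042535,  0.14354923, -0.13445726]), 'moment': array([ 0.03323962, -0.00795888,  0.03420655]), 'opening': 1.0043102376674116}
scene 474.6436395826622 474.6436395826622 317.86666928642063 239.0169712101292 [[ 0.86224435  0.42947342 -0.26849072  0.88819732]
 [ 0.50630671 -0.71650219  0.47987304 -0.49951511]
 [ 0.01371852 -0.54970647 -0.83524524  1.03491997]
 [ 0.          0.          0.          1.        ]]
trivet [(0.69, 279, 264), (0.56, 418, 232), (0.48, 218, 425)]
tile_1 [(0.79, 208, 263), (0.78, 363, 245), (0.77, 259, 305), (0.69, 272, 276), (0.68, 218, 349), (0.65, 282, 252)]
top 571.0550332115827 571.0550332115827 319.62737774607047 244.5837434854128 [[ 0.01837699 -0.99393706  0.10840392  0.37191226]
 [-0.9997915  -0.01730261  0.0108433   0.06729858]
 [-0.00890189 -0.10858058 -0.99404779  1.72702993]
 [ 0.          0.          0.          1.        ]]
trivet [(0.6, 353, 261)]
tile_1 [(0.98, 313, 267), (0.96, 398, 250), (0.74, 342, 263), (0.66, 443, 258), (0.65, 368, 260), (0.65, 303, 207), (0.63, 386, 314), (0.5, 347, 174), (0.2, 353, 262)]
```

View pics/scene0.png

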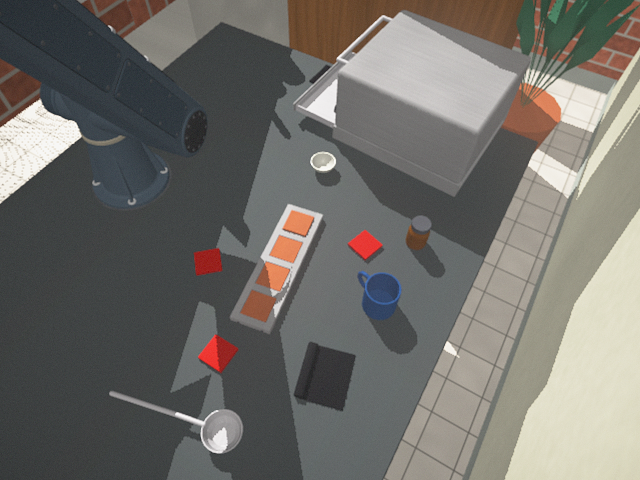

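View pics/top0.png

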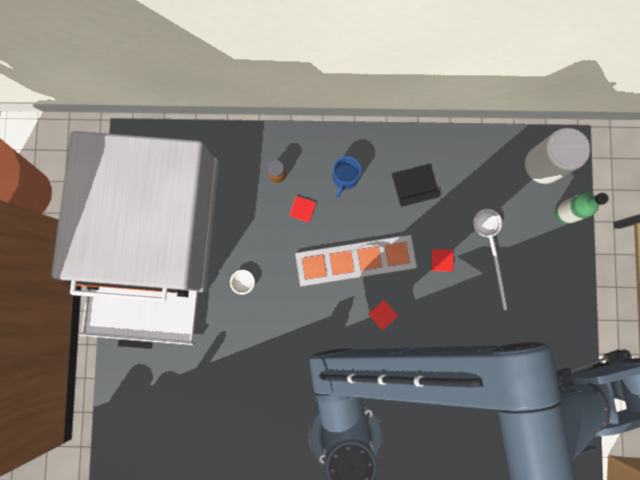

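The four tiles are orange, at top-view pixels (313,267), (342,263), (369,258) and (398,252). The look-alikes are the red squares at (303,208), (443,260) and (384,315), which I'm ruling out. I'll check this choice in a close crop and measure.

```bash
cat > h.py <<'E'
import numpy as np, cv2
from rig import bot, vision, nets
def ray(p,uv,z):
    E=p["extrinsics"]; uv=np.atleast_2d(uv).astype(float)
    d=np.c_[(uv[:,0]-p["cx"])/p["fx"],(uv[:,1]-p["cy"])/p["fy"],np.ones(len(uv))]@E[:3,:3].T
    t=(z-E[2,3])/d[:,2]; return E[:3,3]+d*t[:,None]
def proj(p,X):
    E=np.linalg.inv(p["extrinsics"]); c=np.atleast_2d(X)@E[:3,:3].T+E[:3,3]
    return np.c_[c[:,0]/c[:,2]*p["fx"]+p["cx"],c[:,1]/c[:,2]*p["fy"]+p["cy"]]
def crop(p,u0,v0,u1,v1,k,name):
    cv2.imwrite(name,cv2.resize(p["pixels"][v0:v1,u0:u1],None,fx=k,fy=k,interpolation=cv2.INTER_CUBIC))
E
python3 - <<'E'
from h import *
for n,b in(("scene",(190,190,350,340)),("top",(270,190,470,330))):
    p=vision.capture(n); crop(p,*b,4,f"pics/{n}c.png")
    hsv=cv2.cvtColor(p["pixels"],cv2.COLOR_BGR2HSV)
    m=((hsv[...,0]>=6)&(hsv[...,0]<20)&(hsv[...,1]>110)&(hsv[...,2]>60)).astype(np.uint8)
    k,l,st,c=cv2.connectedComponentsWithStats(m)
    for i in range(1,k):
        u,v=c[i]
        if st[i,4]>150 and b[0]<u<b[2] and b[1]<v<b[3]: print(n,c[i].round(1),st[i],ray(p,c[i],.02)[0].round(4))
    for d in nets.masks_of(p,"trivet")[:1]:
        r=d["region"].astype(np.uint8); ys,xs=np.nonzero(r)
        w=ray(p,np.c_[xs,ys],.02)[:,:2].astype(np.float32)
        print(n,d["confidence"],cv2.minAreaRect(w), len(xs))
E
```

```text
scene [298.1 222.9] [283 211  31  25 495] [0.4919 0.1006 0.02  ]
scene [285.7 248.6] [270 236  32  27 531] [0.507  0.0168 0.02  ]
scene [272.6 276. ] [256 262  34  29 596] [ 0.522  -0.0657  0.02  ]
scene [258.1 305.6] [241 291  35  31 665] [ 0.5365 -0.1492  0.02  ]
scene 0.81 ((0.5168247818946838, -0.027769118547439575), (0.10687819868326187, 0.3606681227684021), 10.141393661499023) 3055
top [396.8 253.7] [385 242  24  24 425] [ 0.5347 -0.1458  0.02  ]
top [369.2 257.9] [358 247  23  23 430] [ 0.5205 -0.0633  0.02  ]
top [341.6 262.3] [330 251  24  23 431] [0.506  0.0192 0.02  ]
top [313.9 266.5] [303 255  23  24 439] [0.4917 0.1017 0.02  ]
top 0.92 ((0.5130852460861206, -0.021494105458259583), (0.10138106346130371, 0.35164469480514526), 9.950429916381836) 2030
```

View pics/scenec.png

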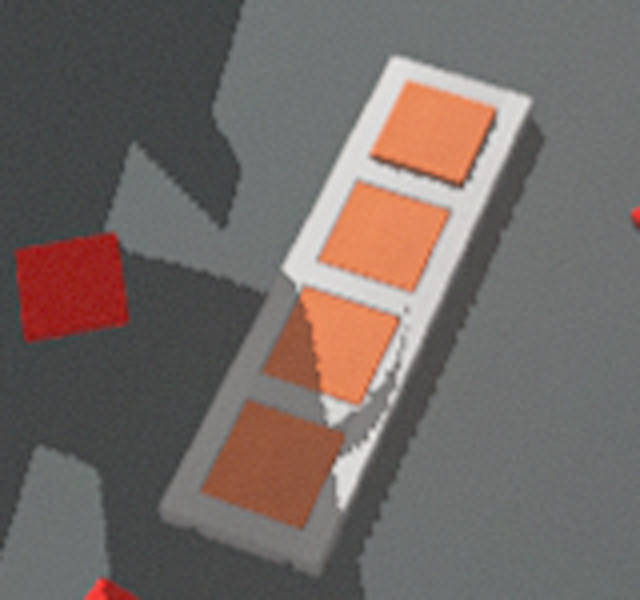

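View pics/topc.png

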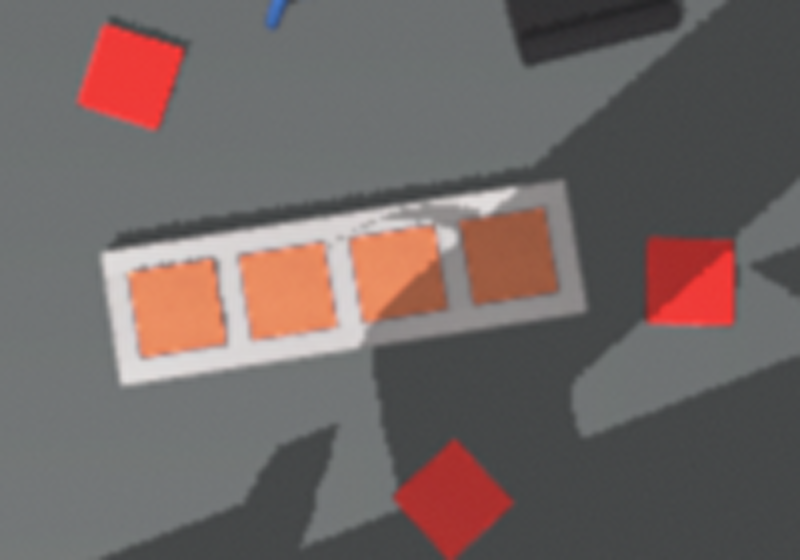

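Tile_1 is at scene crop (432,130), and it shows a shadowed edge, so it looks raised. The red squares are a different colour and lie outside the frame. I still have to press all four tiles lightly, left to right. I'll shut the gripper and move over tile_1's near edge, with the jaws along the row.

Emit:
{"op": "play_rows", "data": {
  "gripper": 0,
  "series": [
    {"tx": 0.0314, "ty": 0.05, "turn": -0.0172},
    {"tx": 0.0314, "ty": 0.05, "turn": -0.0172},
    {"tx": 0.0314, "ty": 0.05, "turn": -0.0172},
    {"tx": 0.0314, "ty": 0.05, "turn": -0.0172},
    {"tx": 0.0314, "ty": 0.05, "turn": -0.0172},
    {"tx": 0.0314, "ty": 0.05, "turn": -0.0172},
    {"tx": 0.0314, "ty": 0.05, "turn": -0.0172},
    {"tx": 0.0314, "ty": 0.05, "turn": -0.0172},
    {"tx": 0.0314, "ty": 0.05, "turn": -0.0172},
    {"tx": 0.0314, "ty": 0.05, "turn": -0.0172}
  ]
}}

```text
invalid input
```

Emit:
{"op": "play_rows", "data": {
  "series": [
    {"ty": 0.05},
    {"ty": 0.05},
    {"ty": 0.05},
    {"ty": 0.05},
    {"ty": 0.05},
    {"ty": 0.05},
    {"ty": 0.05},
    {"ty": 0},
    {"ty": 0},
    {"ty": 0}
  ]
}}

```text
invalid input
```

The call was refused. Perhaps each row needs every key, so I'll try a single row.

Emit:
{"op": "play_rows", "data": {
  "series": [
    {"tx": 0.0314, "ty": 0.05, "tz": 0.0, "turn": -0.0172}
  ],
  "gripper": 0.0
}}

```text
time_s: 0.6
position: [0.2397, -0.5509, 0.2925]
tcp_rot: [[0.324, -0.946, -0.0], [-0.946, -0.324, -0.007], [0.006, 0.002, -1.0]]
force: [0.8, 0.9, 0.4]
opening: 0.968
```

Emit:
{"op": "play_rows", "data": {
  "series": [
    {"tx": 0.0314, "ty": 0.05, "tz": 0, "turn": -0.0172},
    {"tx": 0.0314, "ty": 0.05, "tz": 0, "turn": -0.0172},
    {"tx": 0.0314, "ty": 0.05, "tz": 0, "turn": -0.0172},
    {"tx": 0.0314, "ty": 0.05, "tz": 0, "turn": -0.0172},
    {"tx": 0.0314, "ty": 0.05, "tz": 0, "turn": -0.0172},
    {"tx": 0.0314, "ty": 0.05, "tz": 0, "turn": -0.0172},
    {"tx": 0.0314, "ty": 0.05, "tz": 0, "turn": -0.0172},
    {"tx": 0.0314, "ty": 0.05, "tz": 0, "turn": -0.0172},
    {"tx": 0.0314, "ty": 0.05, "tz": 0, "turn": -0.0172}
  ],
  "gripper": 0.0
}}

```text
time_s: 1.5
position: [0.4686, -0.1846, 0.2926]
tcp_rot: [[0.172, -0.985, 0.001], [-0.985, -0.172, -0.001], [0.001, -0.001, -1.0]]
force: [0.2, -0.5, -0.0]
opening: 0.173
```

Emit:
{"op": "play_rows", "data": {
  "series": [
    {"tx": 0, "ty": 0.05, "tz": 0, "turn": 0},
    {"tx": 0, "ty": 0.05, "tz": 0, "turn": 0},
    {"tx": 0, "ty": 0.05, "tz": 0, "turn": 0},
    {"tx": 0, "ty": 0.05, "tz": 0, "turn": 0},
    {"tx": 0, "ty": 0.05, "tz": 0, "turn": 0},
    {"tx": 0, "ty": 0.05, "tz": 0, "turn": 0},
    {"tx": 0, "ty": 0.05, "tz": 0, "turn": 0},
    {"tx": 0, "ty": 0, "tz": 0, "turn": 0},
    {"tx": 0, "ty": 0, "tz": 0, "turn": 0},
    {"tx": 0, "ty": 0, "tz": 0, "turn": 0}
  ],
  "gripper": 0.0
}}

```text
time_s: 2.5
position: [0.4679, 0.093, 0.2923]
tcp_rot: [[0.172, -0.985, 0.0], [-0.985, -0.172, -0.0], [0.001, -0.0, -1.0]]
force: [0.5, -0.6, 0.0]
opening: 0.004
```

Emit:
{"op": "play_rows", "data": {
  "series": [
    {"tx": 0, "ty": 0.005, "tz": -0.05, "turn": 0},
    {"tx": 0, "ty": 0, "tz": -0.05, "turn": 0},
    {"tx": 0, "ty": 0, "tz": -0.05, "turn": 0},
    {"tx": 0, "ty": 0, "tz": -0.05, "turn": 0},
    {"tx": 0, "ty": 0, "tz": -0.02, "turn": 0},
    {"tx": 0, "ty": 0, "tz": 0, "turn": 0},
    {"tx": 0, "ty": 0, "tz": 0, "turn": 0},
    {"tx": 0, "ty": 0, "tz": 0, "turn": 0}
  ],
  "gripper": 0.0
}}

```text
time_s: 3.3
position: [0.4688, 0.0971, 0.1174]
tcp_rot: [[0.172, -0.985, 0.003], [-0.985, -0.172, -0.0], [0.001, -0.003, -1.0]]
force: [-0.5, -0.3, -0.7]
opening: 0.004
```

```bash
python3 - <<'E'
from h import *
p=vision.capture("scene"); crop(p,190,150,370,330,4,"pics/s1.png")
p=vision.capture("top"); crop(p,250,190,430,330,4,"pics/t1.png")
print(bot.read_state()["position"],bot.read_state()["force"])
E
```

```text
[0.46866623 0.09744365 0.11756499] [ 0.64490242  0.80313962 -0.0878738 ]
```

View pics/s1.png

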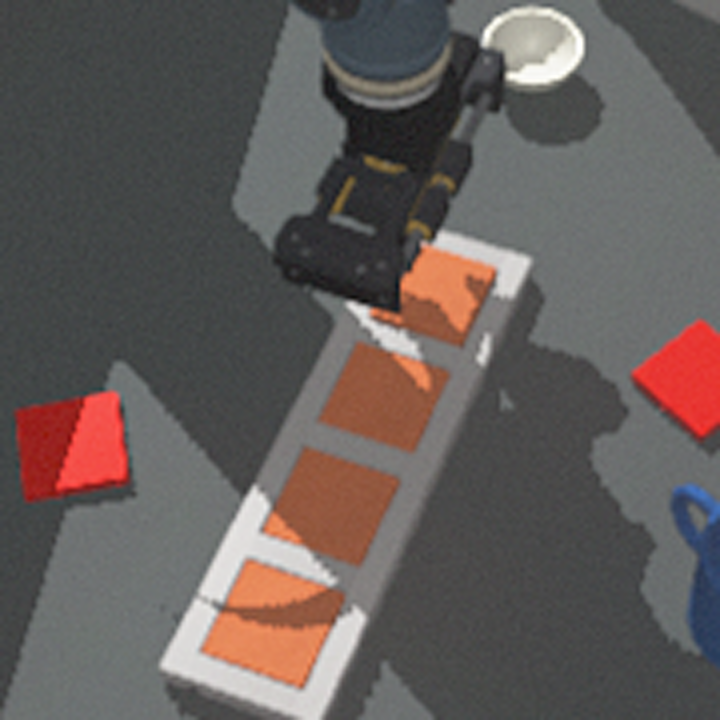

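Tile_1 at crop (450,290) is partly hidden by the fingers over its near edge, and nothing is touching yet. I'll descend in small steps.

Emit:
{"op": "play_rows", "data": {
  "series": [
    {"tx": 0, "ty": 0, "tz": -0.012, "turn": 0},
    {"tx": 0, "ty": 0, "tz": -0.012, "turn": 0},
    {"tx": 0, "ty": 0, "tz": 0, "turn": 0},
    {"tx": 0, "ty": 0, "tz": 0, "turn": 0}
  ],
  "gripper": 0.0
}}

```text
time_s: 3.8
position: [0.4674, 0.0978, 0.0965]
tcp_rot: [[0.173, -0.985, -0.001], [-0.985, -0.173, 0.0], [-0.0, 0.001, -1.0]]
force: [0.5, 0.1, -0.1]
opening: 0.002
```

Emit:
{"op": "play_rows", "data": {
  "series": [
    {"tx": 0, "ty": 0, "tz": -0.002, "turn": 0},
    {"tx": 0, "ty": 0, "tz": -0.002, "turn": 0},
    {"tx": 0, "ty": 0, "tz": 0, "turn": 0},
    {"tx": 0, "ty": 0, "tz": 0, "turn": 0}
  ],
  "gripper": 0.0
}}

```text
time_s: 4.2
position: [0.4671, 0.0978, 0.0939]
tcp_rot: [[0.173, -0.985, -0.001], [-0.985, -0.173, 0.0], [-0.0, 0.001, -1.0]]
force: [-2.1, -0.6, 3.0]
opening: 0.009
```

Emit:
{"op": "play_rows", "data": {
  "series": [
    {"tx": 0, "ty": 0, "tz": -0.00125, "turn": 0},
    {"tx": 0, "ty": 0, "tz": 0, "turn": 0},
    {"tx": 0, "ty": 0, "tz": 0, "turn": 0}
  ],
  "gripper": 0.0
}}

```text
time_s: 4.5
position: [0.4671, 0.0977, 0.0929]
tcp_rot: [[0.173, -0.985, -0.001], [-0.985, -0.173, 0.0], [-0.0, 0.001, -1.0]]
force: [-3.8, -0.7, 4.5]
opening: 0.008
```

```bash
python3 - <<'E'
from h import *
p=vision.capture("scene"); crop(p,240,180,340,290,6,"pics/s2.png")
p=vision.capture("top"); crop(p,270,220,370,300,6,"pics/t2.png")
s=bot.read_state();print(s["position"],s["force"])
E
```

```text
[0.46742284 0.09777951 0.09287018] [-3.44851243  0.67941384  4.48663666]
```

View pics/s2.png

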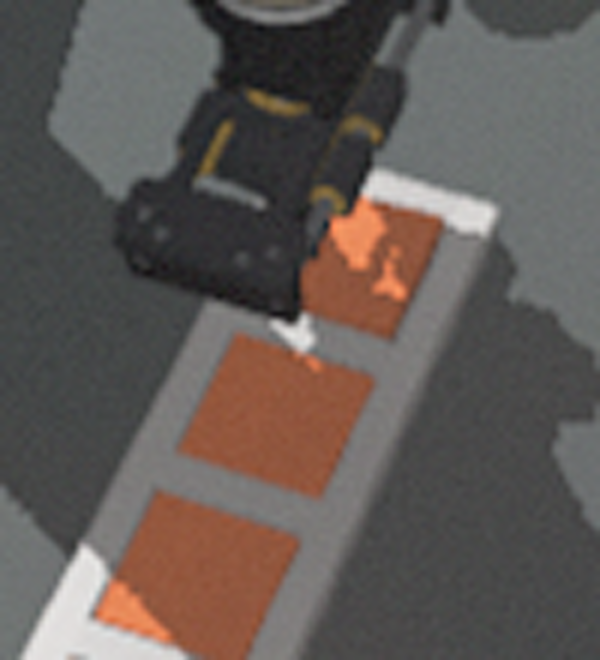

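View pics/t2.png

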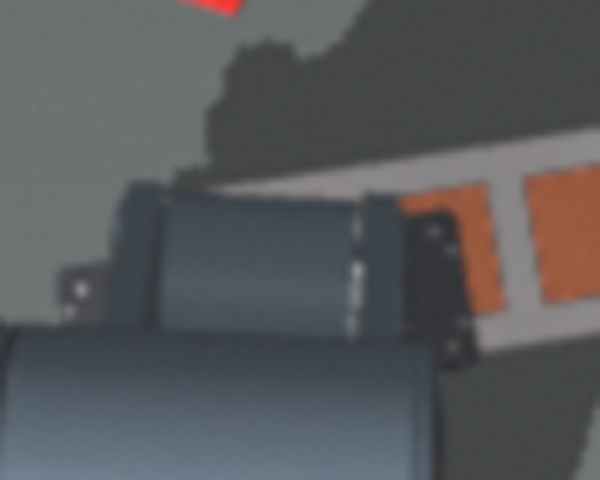

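Contact began about 3–5 mm above frame height. The force rose to 4.5 N with a sideways part of -3.5 N, which fits a tile tipping towards the fingertip. I'll lift and move to tile_2.

Emit:
{"op": "play_rows", "data": {
  "series": [
    {"tx": 0, "ty": 0, "tz": 0.005, "turn": 0},
    {"tx": 0, "ty": 0, "tz": 0.015, "turn": 0},
    {"tx": 0, "ty": 0, "tz": 0.015, "turn": 0},
    {"tx": 0.0093, "ty": -0.0517, "tz": 0, "turn": 0},
    {"tx": 0.0093, "ty": -0.0517, "tz": 0, "turn": 0},
    {"tx": 0, "ty": 0, "tz": 0, "turn": 0},
    {"tx": 0, "ty": 0, "tz": 0, "turn": 0},
    {"tx": 0, "ty": 0, "tz": 0, "turn": 0}
  ],
  "gripper": 0.0
}}

```text
time_s: 5.4
position: [0.4825, 0.0156, 0.1214]
tcp_rot: [[0.173, -0.985, 0.0], [-0.985, -0.173, 0.0], [-0.0, -0.0, -1.0]]
force: [-0.2, 0.1, 0.3]
opening: 0.002
```

```bash
python3 - <<'E'
from h import *
p=vision.capture("scene"); crop(p,240,180,340,290,6,"pics/s3.png")
s=bot.read_state();print(s["position"],s["force"])
E
```

```text
[0.48229111 0.01588555 0.12120865] [-0.16888764 -0.53199905 -0.08400696]
```

View pics/s3.png

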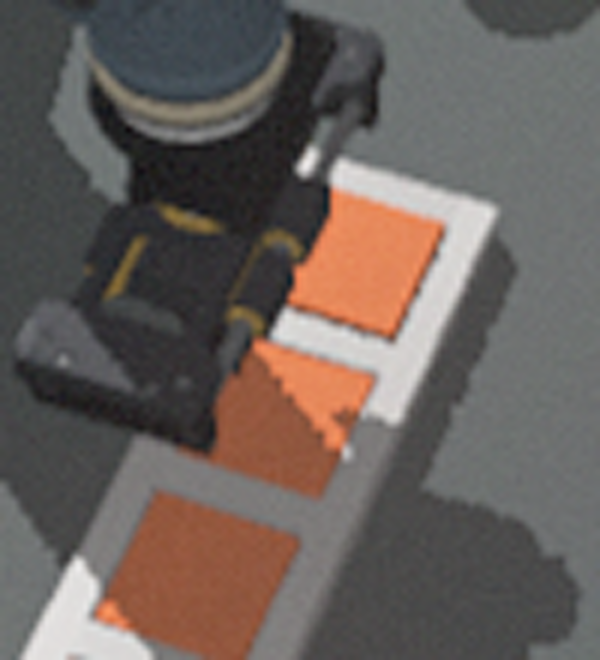

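Emit:
{"op": "play_rows", "data": {
  "series": [
    {"tx": 0, "ty": 0, "tz": -0.012, "turn": 0},
    {"tx": 0, "ty": 0, "tz": -0.012, "turn": 0},
    {"tx": 0, "ty": 0, "tz": -0.008, "turn": 0},
    {"tx": 0, "ty": 0, "tz": -0.003, "turn": 0},
    {"tx": 0, "ty": 0, "tz": 0, "turn": 0},
    {"tx": 0, "ty": 0, "tz": 0, "turn": 0},
    {"tx": 0, "ty": 0, "tz": 0, "turn": 0}
  ],
  "gripper": 0.0
}}

```text
time_s: 6.15
position: [0.4828, 0.015, 0.093]
tcp_rot: [[0.173, -0.985, 0.0], [-0.985, -0.173, -0.0], [0.0, -0.0, -1.0]]
force: [-0.2, 0.1, -0.4]
opening: 0.008
```

Emit:
{"op": "play_rows", "data": {
  "series": [
    {"tx": 0, "ty": 0, "tz": -0.0025, "turn": 0},
    {"tx": 0, "ty": 0, "tz": 0, "turn": 0},
    {"tx": 0, "ty": 0, "tz": 0, "turn": 0}
  ],
  "gripper": 0.0
}}

```text
time_s: 6.45
position: [0.4827, 0.015, 0.0909]
tcp_rot: [[0.173, -0.985, 0.0], [-0.985, -0.173, -0.0], [0.0, -0.0, -1.0]]
force: [0.3, -0.5, -0.2]
opening: 0.008
```

Emit:
{"op": "play_rows", "data": {
  "series": [
    {"tx": 0, "ty": 0, "tz": -0.002, "turn": 0},
    {"tx": 0, "ty": 0, "tz": 0, "turn": 0},
    {"tx": 0, "ty": 0, "tz": 0, "turn": 0}
  ],
  "gripper": 0.0
}}

```text
time_s: 6.75
position: [0.4828, 0.015, 0.0901]
tcp_rot: [[0.173, -0.985, 0.001], [-0.985, -0.173, -0.0], [0.0, -0.001, -1.0]]
force: [-0.9, -0.1, 7.2]
opening: 0.006
```

Tile_2 is stiff at tip height 0.0204 (7 N), so it is seated. The finger's outer edge may also be on the frame, so I'll press again further in.

Emit:
{"op": "play_rows", "data": {
  "series": [
    {"tx": 0, "ty": 0, "tz": 0.006, "turn": 0},
    {"tx": 0.01, "ty": 0.0017, "tz": 0, "turn": 0},
    {"tx": 0, "ty": 0, "tz": 0, "turn": 0},
    {"tx": 0, "ty": 0, "tz": -0.004, "turn": 0},
    {"tx": 0, "ty": 0, "tz": -0.002, "turn": 0},
    {"tx": 0, "ty": 0, "tz": 0, "turn": 0},
    {"tx": 0, "ty": 0, "tz": 0, "turn": 0}
  ],
  "gripper": 0.0
}}

```text
time_s: 7.45
position: [0.4909, 0.0164, 0.0901]
tcp_rot: [[0.173, -0.985, 0.001], [-0.985, -0.173, -0.0], [0.0, -0.001, -1.0]]
force: [-0.6, 0.6, 10.3]
opening: 0.004
```

Emit:
{"op": "play_rows", "data": {
  "series": [
    {"tx": 0, "ty": 0, "tz": 0.01, "turn": 0},
    {"tx": 0, "ty": 0, "tz": 0.02, "turn": 0},
    {"tx": 0.009, "ty": -0.0517, "tz": 0, "turn": 0},
    {"tx": 0.009, "ty": -0.0517, "tz": 0, "turn": 0},
    {"tx": 0, "ty": 0, "tz": 0, "turn": 0},
    {"tx": 0, "ty": 0, "tz": 0, "turn": 0},
    {"tx": 0, "ty": 0, "tz": 0, "turn": 0}
  ],
  "gripper": 0.0
}}

```text
time_s: 8.15
position: [0.504, -0.0655, 0.1129]
tcp_rot: [[0.173, -0.985, -0.002], [-0.985, -0.173, 0.001], [-0.001, 0.002, -1.0]]
force: [-0.4, -1.3, -0.3]
opening: 0.004
```

Emit:
{"op": "play_rows", "data": {
  "series": [
    {"tx": 0, "ty": 0, "tz": -0.015, "turn": 0},
    {"tx": 0, "ty": 0, "tz": -0.01, "turn": 0},
    {"tx": 0, "ty": 0, "tz": 0, "turn": 0},
    {"tx": 0, "ty": 0, "tz": -0.003, "turn": 0},
    {"tx": 0, "ty": 0, "tz": -0.002, "turn": 0},
    {"tx": 0, "ty": 0, "tz": 0, "turn": 0},
    {"tx": 0, "ty": 0, "tz": 0, "turn": 0}
  ],
  "gripper": 0.0
}}

```text
time_s: 8.85
position: [0.5048, -0.0658, 0.0901]
tcp_rot: [[0.173, -0.985, -0.0], [-0.985, -0.173, 0.0], [-0.0, 0.0, -1.0]]
force: [-0.4, 1.9, 7.5]
opening: 0.006
```

Tiles 2 and 3 are both stiff at tip height 0.0204. Now tile_4.

Emit:
{"op": "play_rows", "data": {
  "series": [
    {"tx": 0, "ty": 0, "tz": 0.01, "turn": 0},
    {"tx": 0, "ty": 0, "tz": 0.02, "turn": 0},
    {"tx": 0.009, "ty": -0.0517, "tz": 0, "turn": 0},
    {"tx": 0.009, "ty": -0.0517, "tz": 0, "turn": 0},
    {"tx": 0, "ty": 0, "tz": 0, "turn": 0},
    {"tx": 0, "ty": 0, "tz": 0, "turn": 0},
    {"tx": 0, "ty": 0, "tz": 0, "turn": 0}
  ],
  "gripper": 0.0
}}

```text
time_s: 9.55
position: [0.5186, -0.1481, 0.1132]
tcp_rot: [[0.173, -0.985, -0.002], [-0.985, -0.173, 0.001], [-0.001, 0.001, -1.0]]
force: [-0.4, 0.3, 0.7]
opening: 0.004
```

Emit:
{"op": "play_rows", "data": {
  "series": [
    {"tx": 0, "ty": 0, "tz": -0.015, "turn": 0},
    {"tx": 0, "ty": 0, "tz": -0.01, "turn": 0},
    {"tx": 0, "ty": 0, "tz": 0, "turn": 0},
    {"tx": 0, "ty": 0, "tz": -0.003, "turn": 0},
    {"tx": 0, "ty": 0, "tz": -0.002, "turn": 0},
    {"tx": 0, "ty": 0, "tz": 0, "turn": 0},
    {"tx": 0, "ty": 0, "tz": 0, "turn": 0}
  ],
  "gripper": 0.0
}}

```text
time_s: 10.25
position: [0.5193, -0.1486, 0.0901]
tcp_rot: [[0.173, -0.985, -0.0], [-0.985, -0.173, 0.0], [-0.0, 0.0, -1.0]]
force: [-1.6, 2.0, 7.8]
opening: 0.004
```

```bash
python3 - <<'E'
from h import *
p=vision.capture("scene"); crop(p,230,190,350,340,5,"pics/s4.png")
p=vision.capture("top"); crop(p,270,190,470,330,4,"pics/t4.png")
s=bot.read_state();print(s["position"],s["force"])
E
```

```text
[ 0.51923315 -0.14852963  0.09009953] [-0.87984407  0.51556072  6.71413696]
```

View pics/s4.png

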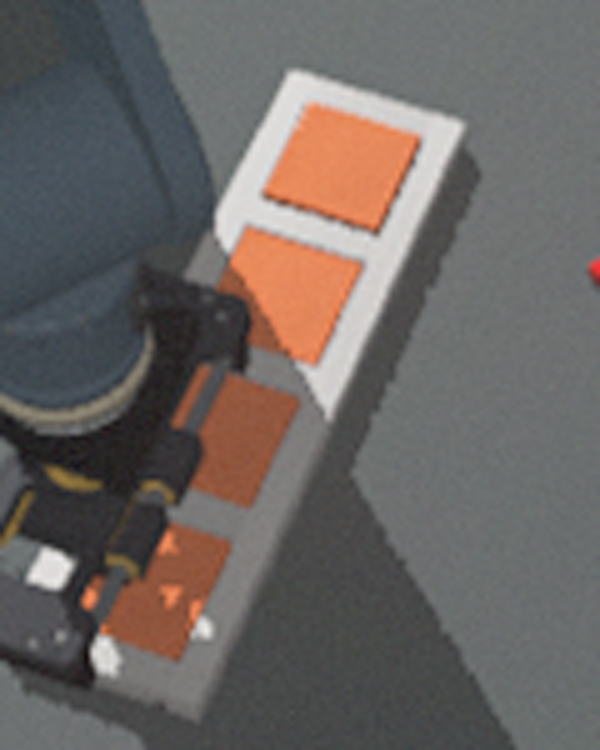

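Tile_4 is stiff too. Tile_1 at crop (345,165) still shows a raised shadow edge, so it is the rocking one. I'll go back to its middle.

Emit:
{"op": "play_rows", "data": {
  "series": [
    {"tx": 0, "ty": 0, "tz": 0.01, "turn": 0},
    {"tx": 0, "ty": 0, "tz": 0.025, "turn": 0},
    {"tx": -0.0057, "ty": 0.052, "tz": 0, "turn": 0},
    {"tx": -0.0057, "ty": 0.052, "tz": 0, "turn": 0},
    {"tx": -0.0057, "ty": 0.052, "tz": 0, "turn": 0},
    {"tx": -0.0057, "ty": 0.052, "tz": 0, "turn": 0},
    {"tx": -0.0057, "ty": 0.052, "tz": 0, "turn": 0},
    {"tx": -0.0057, "ty": 0.052, "tz": 0, "turn": 0},
    {"tx": 0, "ty": 0, "tz": 0, "turn": 0},
    {"tx": 0, "ty": 0, "tz": 0, "turn": 0}
  ],
  "gripper": 0.0
}}

```text
time_s: 11.35
position: [0.4922, 0.1015, 0.1176]
tcp_rot: [[0.176, -0.984, 0.001], [-0.984, -0.176, -0.0], [0.0, -0.001, -1.0]]
force: [0.7, 0.9, 0.3]
opening: 0.008
```

Emit:
{"op": "play_rows", "data": {
  "series": [
    {"tx": 0, "ty": 0, "tz": -0.01, "turn": 0},
    {"tx": 0, "ty": 0, "tz": -0.008, "turn": 0},
    {"tx": 0, "ty": 0, "tz": 0, "turn": 0},
    {"tx": 0, "ty": 0, "tz": 0, "turn": 0},
    {"tx": 0, "ty": 0, "tz": 0, "turn": 0}
  ],
  "gripper": 0.0
}}

```text
time_s: 11.85
position: [0.4922, 0.0999, 0.1027]
tcp_rot: [[0.172, -0.985, -0.0], [-0.985, -0.172, 0.0], [-0.0, 0.0, -1.0]]
force: [0.1, -0.5, -0.1]
opening: 0.005
```

Emit:
{"op": "play_rows", "data": {
  "series": [
    {"tx": 0, "ty": 0.001, "tz": -0.007, "turn": 0},
    {"tx": 0, "ty": 0, "tz": -0.003, "turn": 0},
    {"tx": 0, "ty": 0, "tz": 0, "turn": 0},
    {"tx": 0, "ty": 0, "tz": 0, "turn": 0}
  ],
  "gripper": 0.0
}}

```text
time_s: 12.25
position: [0.492, 0.1014, 0.0947]
tcp_rot: [[0.173, -0.985, -0.0], [-0.985, -0.173, 0.0], [-0.0, 0.0, -1.0]]
force: [-0.3, 0.5, -0.1]
opening: 0.004
```

Emit:
{"op": "play_rows", "data": {
  "series": [
    {"tx": 0, "ty": 0, "tz": -0.0015, "turn": 0},
    {"tx": 0, "ty": 0, "tz": 0, "turn": 0},
    {"tx": 0, "ty": 0, "tz": 0, "turn": 0}
  ],
  "gripper": 0.0
}}

```text
time_s: 12.55
position: [0.4921, 0.1014, 0.0937]
tcp_rot: [[0.173, -0.985, 0.0], [-0.985, -0.173, 0.0], [-0.0, -0.0, -1.0]]
force: [-0.5, -0.1, 0.6]
opening: 0.007
```

Emit:
{"op": "play_rows", "data": {
  "series": [
    {"tx": 0, "ty": 0, "tz": -0.0015, "turn": 0},
    {"tx": 0, "ty": 0, "tz": 0, "turn": 0},
    {"tx": 0, "ty": 0, "tz": 0, "turn": 0}
  ],
  "gripper": 0.0
}}

```text
time_s: 12.85
position: [0.4921, 0.1014, 0.0926]
tcp_rot: [[0.173, -0.985, 0.0], [-0.985, -0.173, 0.0], [-0.0, -0.0, -1.0]]
force: [-0.5, 0.0, 3.1]
opening: 0.006
```

Emit:
{"op": "play_rows", "data": {
  "series": [
    {"tx": 0, "ty": 0, "tz": -0.0015, "turn": 0},
    {"tx": 0, "ty": 0, "tz": 0, "turn": 0},
    {"tx": 0, "ty": 0, "tz": 0, "turn": 0}
  ],
  "gripper": 0.0
}}

```text
time_s: 13.15
position: [0.4921, 0.1014, 0.0913]
tcp_rot: [[0.173, -0.985, 0.0], [-0.985, -0.173, 0.0], [-0.0, -0.0, -1.0]]
force: [0.2, 0.9, 3.7]
opening: 0.005
```

Emit:
{"op": "play_rows", "data": {
  "series": [
    {"tx": 0, "ty": 0, "tz": -0.0015, "turn": 0},
    {"tx": 0, "ty": 0, "tz": 0, "turn": 0},
    {"tx": 0, "ty": 0, "tz": 0, "turn": 0}
  ],
  "gripper": 0.0
}}

```text
time_s: 13.45
position: [0.4921, 0.1014, 0.0901]
tcp_rot: [[0.173, -0.985, 0.0], [-0.985, -0.173, 0.0], [0.0, -0.0, -1.0]]
force: [-0.4, 0.4, 5.7]
opening: 0.005
```

Emit:
{"op": "play_rows", "data": {
  "series": [
    {"tx": 0, "ty": 0, "tz": -0.001, "turn": 0},
    {"tx": 0, "ty": 0, "tz": 0, "turn": 0},
    {"tx": 0, "ty": 0, "tz": 0, "turn": 0}
  ],
  "gripper": 0.0
}}

```text
time_s: 13.75
position: [0.4921, 0.1014, 0.0901]
tcp_rot: [[0.173, -0.985, 0.001], [-0.985, -0.173, -0.0], [0.0, -0.0, -1.0]]
force: [-1.2, 1.3, 11.8]
opening: 0.005
```

Tile_1 has bottomed out at the same height as the others (0.0901), with 11.8 N on it. One visual check comes next.

Emit:
{"op": "play_rows", "data": {
  "series": [
    {"tx": 0, "ty": 0, "tz": -0.001, "turn": 0},
    {"tx": 0, "ty": 0, "tz": 0, "turn": 0},
    {"tx": 0, "ty": 0, "tz": 0, "turn": 0},
    {"tx": 0, "ty": 0, "tz": 0, "turn": 0}
  ],
  "gripper": 0.0
}}

```text
time_s: 14.15
position: [0.4921, 0.1013, 0.09]
tcp_rot: [[0.173, -0.985, 0.001], [-0.985, -0.173, -0.0], [0.0, -0.001, -1.0]]
force: [-2.1, -0.2, 17.9]
opening: 0.003
```

```bash
python3 - <<'E'
from h import *
p=vision.capture("scene"); crop(p,230,180,350,290,6,"pics/s5.png"); cv2.imwrite("pics/s5f.png",p["pixels"])
s=bot.read_state();print(s["position"],s["force"])
E
```

```text
[0.49209382 0.10136356 0.09001724] [-3.38835155  0.06222706 17.40585598]
```

View pics/s5.png

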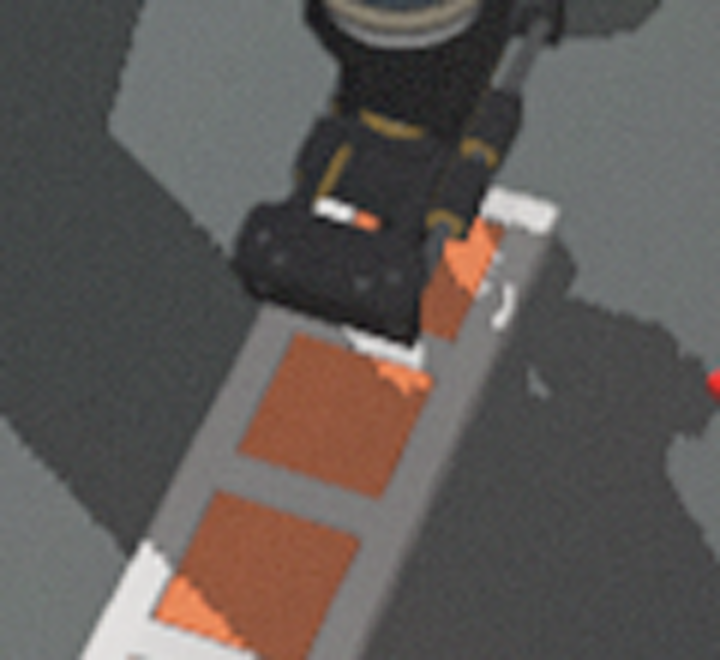

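View pics/s5f.png

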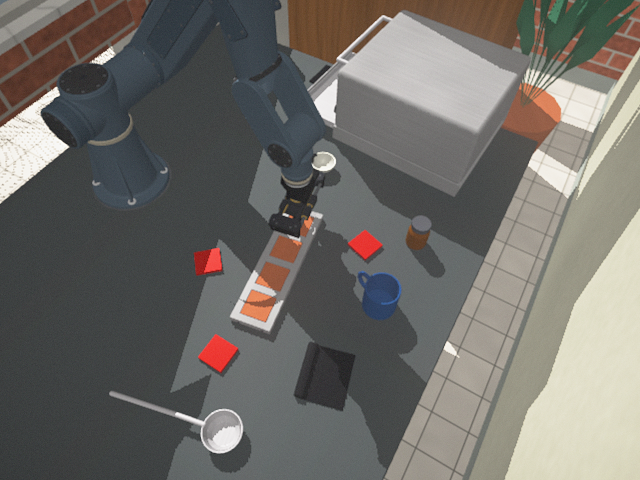

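Tile_1's visible edge at crop (460,280) no longer casts a shadow on the frame. The bowl, mug, jar, scraper, ladle and red squares are where they were.

```bash
python3 -c "
from rig import bot
print(bot.hand_in())"
```

```text
the job is handed in; nothing more can be done
None
```

The rocking tile was tile_1, the leftmost. It is now pressed home, and I handed the job in with the fingertip still pressing on its middle at about 17 N.

- **Finding it:** I pressed tiles 1 to 4 in order with the closed fingertips near an edge. Tile_1 gave way 3–5 mm above the frame and pushed the finger sideways, at up to 4.5 N. Tiles 2, 3 and 4 were stiff with the fingertip at about 20.4 mm. I pressed tile_2 twice because the first press may also have touched the frame.
- **Pressing it home:** Pressed on the middle, tile_1 slid down about 4 mm and stopped at the same height as the others. More push raised the force but barely moved it (about 0.1 mm).
- **Last checks:** In the last picture, the part of tile_1 not hidden by the gripper shows no raised edge or shadow. The other things in view look unmoved. The job took about 14 s.
- **What did not fit:** The clip began to slide at a measured 3–6 N rather than the stated 7 N or so. The 4.5 N edge press was also more than the 3 N the task gives as safe. However, the fingertip stayed about 3 mm above flush, and the pictures afterwards still showed the tile raised.
- **Refused calls:** My first two move calls were refused because each row needs all four numbers. They moved nothing.

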